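# Open the roll-top store and square up the instrument cassettes

## Robot

A 7-joint arm with a two-finger parallel gripper is mounted at the origin on the work surface. World frame = base frame: x ahead of the robot, y to its left, z up, the work surface at z = 0. Lengths are in m, angles in rad, forces in N, time in s.
With the tool pointing down it reaches from about 0.425 to 0.875 m from the base axis. Payload 4.7 kg.
Tool frame: the origin (TCP) lies at the very end of the fingers, on their centre line; the grasp point (between the pads) lies r.tcp_to_grasp behind it (r.tcp_to_grasp is the distance from the TCP to the grasp point, in m); z points along the fingers, y is the direction in which the jaws open and shut (so a half turn about z gives the same grasp; the last joint's range is limited). The gripper opens to 87 mm and grips with 3 to 60 N. Pads are 19 mm wide; open, the fingers measure 117 mm over their backs; the gripper's body (75 mm by 190 mm) begins 51 mm behind the grasp point.
Start: joints at [1.324, 0.321, -0.07, 1.45, 0.023, 1.371, -0.057], TCP at [0.168, -0.628, 0.223] pointing down, gripper open.
Joint ranges: [-2.86, 2.86], [-0.3, 2.09], [-1.38, 1.24], [0.06, 2.45], [-1.56, 4.7], [0.09, 2.05], [-2.69, 2.69]. Speed limits (rad/s): [2.57, 2.57, 3.14, 3.14, 3.14, 3.14, 3.14].

## Interface

Orientations are given as [roll, pitch, yaw] about the fixed x, y, z axes, in that order (R = Rz(yaw) Ry(pitch) Rx(roll)).
In Python, from rig import sensors, grab_frame, camera_params, r gives the robot as it stands. The module is installed in compiled form; this text tells all that it offers.
- The arm moves only by the shell command python3 -m crank 'ROWS'. ROWS is text: rows parted by semicolons, each of 5 numbers parted by spaces: the opening, from 0 (shut) to 1 (fully open), then the shift along the tool's x, y, z in cm, then the turn about the tool's z in degrees. In form: claw tx ty tz roll; .... A call has exactly 5 rows; each row shifts and turns the commanded pose from where the row before left it, along the tool's axes as they then stand; what a row does not reach is not made up. A row lasts 1/10 s, in which the tool goes at most 50 mm and 8.59 degrees, less where a joint would pass 70% of its speed; a pose out of reach is approached as far as the arm can. A call with a gripper value outside its range is refused whole. The fingers move at their own pace and stop on an object; the grip force is fixed at half the most. Time passes only in rows, so rows that do not move let the fingers close, or fill a call up. It gives the time, the measured TCP pose, the force and the opening at its end, in the units of the state.
- sensors.read_state(): the state, without advancing time (a new reading comes with each control period).
- grab_frame(name): name is "scene" or "top" or "wrist"; returns the picture (420x560x3 uint8, red, green, blue); there is no depth.
- camera_params(name): a dict with "K" (3x3 intrinsics, pixels), "R" (3x3) and "t" (3): a world point X has camera coordinates R X + t. Camera axes: x right, y down, z forward; pixel columns grow to the right and rows downward; lengths in m; the calibration is good to about 2 mm. The wrist camera is an equidistant fisheye: a pixel r from the principal point sees the ray r / f radians off the axis. A picture is of the moment at which its call begins: read the wrist's pose just before it. camera_params takes no time and is no camera call; for the wrist camera it gives the pose at the moment of the call.
- r.hand_in(): hands the job in, once; it reports no verdict.
The state is a dict: "t": time; "joint_pos": joint angles; "qvel": joint speeds; "joint_efforts": joint torques, N m; "ee_pos": TCP position; "tcp_rot": TCP orientation; "wrist_force": force on the tool from outside, world axes, zero at the start; "torque": the same for the moment, N m; "width": finger opening in m.
Only numpy, scipy, OpenCV 4.12 (cv2) and the standard library are available. Lean on these libraries where they do the work, as an engineer would, in place of code of your own. Each camera call takes 0.05 s, during which the arm holds its last target.

## Task

Roll the slatted shutter of the bench-top store up and back until it stays fully open, then stack the two full-length steel instrument cassettes from the bench on the one already in the store, the thick one first and the thin one on top, as one square pile with all edges flush, and let go. Keep the cassettes level as you carry them and leave the cassette in the store where it lies. Leave the two short cassettes, the steel pot and the sharps tub where they stand.

Things in the scene. Friction and masses are not known exactly. Their poses are not given: they have to be found in the camera images.
- store: fixed bench-top roll-top store. Origin on the bench under the shutter's axis, mid-width; own x away from the robot, y left. Base 440 (x) by 336 mm, inner floor 40 mm up. Two 8 mm half-disc side panels, inner faces 160 mm either side of mid-width, rim radius 224 mm about the axis, tops 274 mm above the bench. No roof or front: once rolled open, all at own x below 0 is free from above
- store_axis (a point): middle of the shutter's axis, which runs along the store's own y, 50 mm above the bench, straight above the store's origin; axes as the store's
- shutter (a joint): shutter angle; rigid shell of slats, radius 210 mm, 6 mm thick, turning as one about the axis. 0 = shut (covers 4 to 94 degrees above the front horizontal); grows as the front edge goes up and back; 1.5 rad = end stop, fully open, all behind the axis. 0.5 kg: let go below about 0.55 rad it falls shut; beyond about 0.95 rad it rolls on by its own weight to the end stop in a few seconds and stays
- shutter_tab (a point): grip point in the lifting tab at mid-width of the shutter's lowest slat. Tab 24 mm wide (store y), 14 mm thick, sticking radially out of the slats by 50 mm. The point is 246 mm from the axis, 33 mm out from the slat face, 17 mm from the tab's free end; when shut it lies 10 degrees above the front horizontal (the store's -x) as seen from the axis
- base_cassette: cassette lying flat on the store's floor under the shutter, long side roughly front to back; the pile is built on it; about 0.4 kg; 130 mm long (own x), 56 mm wide (own y), 22 mm high; steel box with a perforated top; origin at the centre of its underside, z up
- deep_cassette: the thick one of the two full-length cassettes on the bench, 0.2 to 0.42 kg; 130 mm long (own x), 56 mm wide (own y), 30 mm high; steel box with a perforated top; origin at the centre of its underside, z up
- slim_cassette: the thin one of the two full-length cassettes on the bench, 0.12 to 0.24 kg; 130 mm long (own x), 56 mm wide (own y), 14 mm high; steel box with a perforated top; origin at the centre of its underside, z up
- short_cassette: bystander, only 80 mm long, stays on the bench; 80 mm long (own x), 56 mm wide (own y), 22 mm high; steel box with a perforated top; origin at the centre of its underside, z up
- short_deep_cassette: bystander, only 80 mm long but as thick as the thick one, stays on the bench; 80 mm long (own x), 56 mm wide (own y), 30 mm high; steel box with a perforated top; origin at the centre of its underside, z up
- gallipot: bystander: small round open steel pot among the cassettes, 56 mm across, 40 mm high; origin at the centre of its underside
- sharps_tub: bystander: yellow round sharps tub with red lid, 160 mm across, 125 mm high; origin at the centre of its underside

How it is judged:
On the way, in this order (a step that is already met when the one before it is completed fails the run):
1. the shutter is rolled fully open and stays (value of joint shutter above 1.35 rad), for 0.3 s.
2. the thick cassette lies squarely on the one in the store, let go (horizontal distance between deep_cassette and base_cassette below 0.008 m and angle between the x axis of deep_cassette and the x axis of base_cassette, either way round below 0.1 rad and angle between deep_cassette's own z axis and vertical below 0.06 rad and z of deep_cassette in the frame of base_cassette between 0.018 and 0.026 m and contact force between deep_cassette and the fingers below 0.1 N), for 0.2 s.
At the end, for the whole second after the job is handed in: Shutter beyond 1.35 rad. On the base cassette lie, from below, the thick then the thin cassette: each centre within 8 mm of the base's (horizontally), long side within 0.1 rad, level within 0.06 rad, stacked height within 4 mm; released, at rest, base on the store floor (all of step 2 and value of joint shutter above 1.35 rad and horizontal distance between slim_cassette and base_cassette below 0.008 m and angle between the x axis of slim_cassette and the x axis of base_cassette, either way round below 0.1 rad and angle between slim_cassette's own z axis and vertical below 0.06 rad and z of slim_cassette in the frame of base_cassette between 0.048 and 0.056 m and contact force between slim_cassette and the fingers below 0.1 N and linear speed of each of deep_cassette, slim_cassette below 0.02 m/s and z of base_cassette in the frame of store below 0.044 m); the robot touches nothing.
It fails at once if the short cassette or the short thick cassette is shifted by more than 20 mm or tipped (distance of any of short_cassette, short_deep_cassette from where it was at the start of the episode above 0.02 m or angle between any of short_cassette, short_deep_cassette's own z axis and vertical above 0.3 rad).
It fails at once if the steel pot or the sharps tub is shifted by more than 20 mm or tipped (distance of any of gallipot, sharps_tub from where it was at the start of the episode above 0.02 m or angle between any of gallipot, sharps_tub's own z axis and vertical above 0.3 rad).
It fails at once if the cassette in the store is shifted by more than 20 mm (distance of base_cassette from where it was at the start of the episode above 0.02 m).
It fails at once if a cassette is tipped by more than 0.5 rad (angle between any of deep_cassette, slim_cassette's own z axis and vertical above 0.5 rad).
It also fails if it takes over 72 s, if anything falls off the work surface, if the arm or the gripper's body presses on something with over 40 N, if the wrist force passes 120 N, or if a joint passes its speed limit or range.

## Working session

There is one attempt and no reset: what is moved stays moved. The work goes in short steps, Python scripts to look and compute and a shell command to move; the robot and the scene stay as the last step left them, time stands still between calls to the robot, and variables do not carry over. Pictures are saved under pics/ and viewed, and the job is handed in when it is done.

```bash
mkdir -p pics; python3 - <<'E'
from rig import sensors, grab_frame, camera_params, r
import cv2, numpy as np
print(sensors.read_state(), r.tcp_to_grasp)
for n in ("scene","top","wrist"):
    p=camera_params(n); print(n,{k:np.round(v,4).tolist() for k,v in p.items()})
    cv2.imwrite(f"pics/{n}0.png",cv2.cvtColor(grab_frame(n),cv2.COLOR_RGB2BGR))
E
```

```text
{'t': 0.0, 'joint_pos': array([ 1.32412941,  0.32182099, -0.07009785,  1.45171149,  0.02262195,
        1.37077757, -0.05687916]), 'qvel': array([-0.00039395, -0.00014464,  0.00067907, -0.00059129, -0.0001367 ,
        0.00257565, -0.00018083]), 'joint_efforts': array([-3.63234549e-04, -4.91289425e+01, -4.04488603e-01, -3.12534034e+01,
       -6.41851220e-02,  4.36690589e-02,  1.73252138e-04]), 'ee_pos': array([ 0.16739022, -0.62749252,  0.22144461]), 'tcp_rot': array([-3.13966610e+00,  1.16620770e-04,  2.60836081e-01]), 'wrist_force': array([0.63486255, 0.32111782, 0.12179049]), 'torque': array([ 0.00763805, -0.00228416, -0.03815522]), 'width': 0.08693054348541462} 0.0187
scene {'K': [[499.6986, 0.0, 269.3371], [0.0, 499.6986, 206.9201], [0.0, 0.0, 1.0]], 'R': [[-0.6519, 0.7583, 0.0012], [0.5885, 0.5069, -0.6298], [-0.4782, -0.4099, -0.7767]], 't': [0.3432, -0.3191, 1.5292]}
top {'K': [[544.3726, 0.0, 277.1681], [0.0, 544.3726, 205.7957], [0.0, 0.0, 1.0]], 'R': [[-0.0013, -0.9999, 0.0131], [-0.9951, 0.0, -0.0986], [0.0986, -0.0132, -0.995]], 't': [0.0666, 0.6015, 1.104]}
wrist {'K': [[325.1923, 0.0, 283.4799], [0.0, 325.1923, 209.3899], [0.0, 0.0, 1.0]], 'R': [[0.2571, -0.9664, -0.0023], [-0.931, -0.2484, 0.2674], [-0.259, -0.0666, -0.9636]], 't': [-0.6482, -0.0331, 0.391]}
```

View pics/scene0.png

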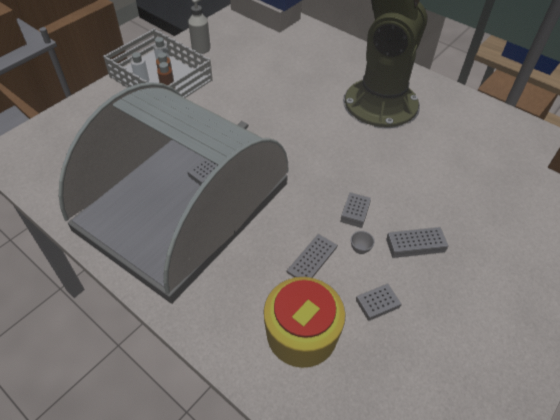

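View pics/top0.png

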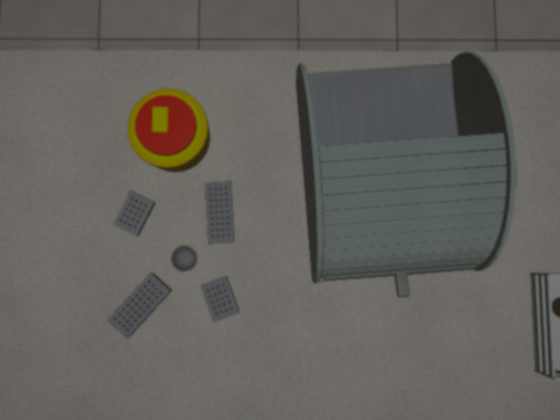

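View pics/wrist0.png

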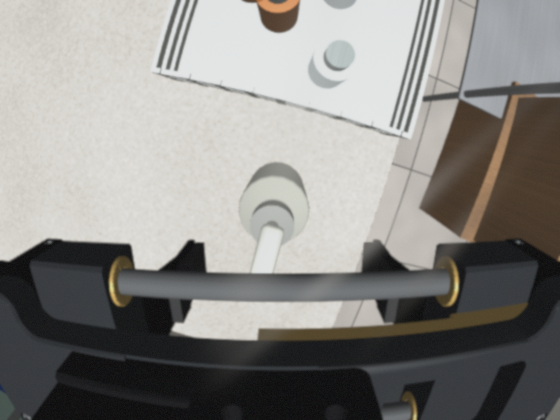

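```bash
cat > h.py <<'E'
import numpy as np, cv2
from rig import sensors, grab_frame, camera_params, r
def w(px,z,cam="top"):
    p=camera_params(cam);K,R,t=p["K"],p["R"],p["t"]
    px=np.atleast_2d(np.array(px,float)); d=np.c_[(px[:,0]-K[0,2])/K[0,0],(px[:,1]-K[1,2])/K[1,1],np.ones(len(px))]@R
    c=-R.T@t; s=(z-c[2])/d[:,2]; return c+d*s[:,None]
def proj(X,cam="top"):
    p=camera_params(cam);K,R,t=p["K"],p["R"],p["t"]
    c=np.atleast_2d(X)@R.T+t
    return c[:,:2]/c[:,2:]*[K[0,0],K[1,1]]+[K[0,2],K[1,2]]
def snap(n,f):
    im=cv2.cvtColor(grab_frame(n),cv2.COLOR_RGB2BGR); cv2.imwrite(f"pics/{f}.png",im); return im
def crop(f,x0,y0,x1,y1,k,out):
    im=cv2.imread(f"pics/{f}.png")[y0:y1,x0:x1]; cv2.imwrite(f"pics/{out}.png",cv2.resize(im,None,fx=k,fy=k,interpolation=cv2.INTER_CUBIC))
E
python3 - <<'E'
from h import *
crop("top0",100,170,250,345,3.4,"c1")
crop("top0",290,45,520,305,2.3,"c2")
crop("scene0",60,80,300,300,2.7,"c3")
E
```

```text
(no output)
```

View pics/c1.png

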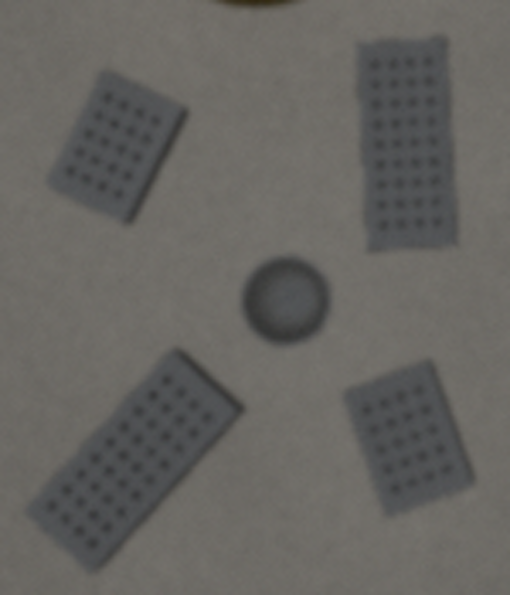

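View pics/c2.png

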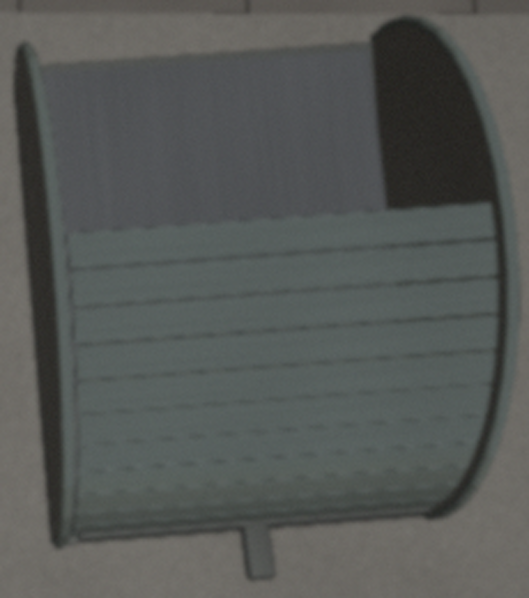

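View pics/c3.png

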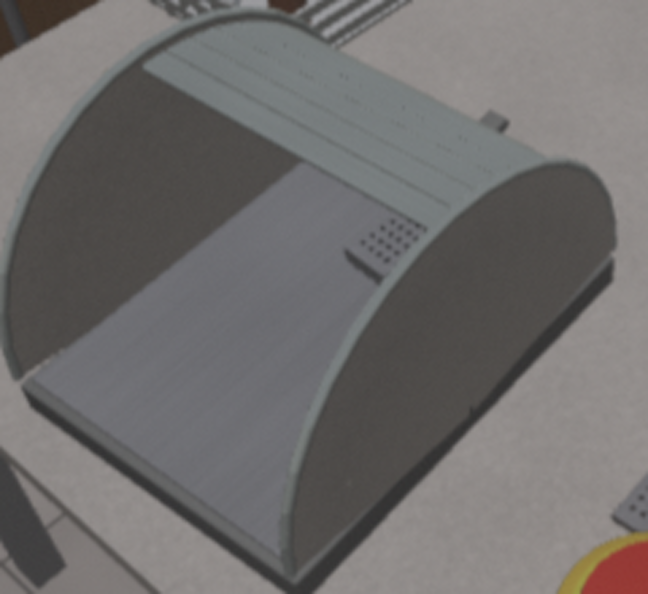

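```bash
cat > fit.py <<'E'
from h import *
from scipy.optimize import least_squares
a=np.radians(94)
R0=213
M=[("top",(-257.8,12,102.6),(290+248/2.3,45+580/2.3)),("top",(-257.8,-12,102.6),(290+275/2.3,45+577/2.3)),
("top",(-R0*np.cos(a),160,50+R0*np.sin(a)),(321.3,145.4)),("top",(-R0*np.cos(a),-160,50+R0*np.sin(a)),(503.5,133.3)),
("scene",(220,168,40),(60+295/2.7,80+574/2.7)),("scene",(220,-168,40),(60+25/2.7,80+384/2.7)),("scene",(-220,168,40),(60+613/2.7,80+260/2.7))]
def st(p,X):
    c,s=np.cos(p[2]),np.sin(p[2]); X=np.atleast_2d(X)/1000
    return np.c_[p[0]+c*X[:,0]-s*X[:,1],p[1]+s*X[:,0]+c*X[:,1],X[:,2]]
def f(p): return np.concatenate([(proj(st(p,m[1]),m[0])[0]-m[2]) for m in M])
if __name__=="__main__":
    s=least_squares(f,[0.6,-0.3,0],loss="soft_l1"); print(s.x,np.degrees(s.x[2])); print(f(s.x).reshape(-1,2).round(1))
    p=s.x; print("tab",st(p,[-246*np.cos(np.radians(10)),0,50+246*np.sin(np.radians(10))]))
    for cam,n in (("top","top0"),("scene","scene0")):
        im=cv2.imread(f"pics/{n}.png")
        th=np.linspace(0,np.pi,60)
        for L in [np.c_[-224*np.cos(th),y+0*th,50+224*np.sin(th)] for y in(-168,-160,160,168)]+[np.array([(220,168,40),(220,-168,40),(-220,-168,40),(-220,168,40),(220,168,40)])]:
            cv2.polylines(im,[proj(st(p,L),cam).round().astype(int)],False,(0,0,255),1)
        cv2.imwrite(f"pics/ov_{n}.png",im)
    # cassettes from crop c1
    C={"slim":([(357,43),(446,37),(458,243),(369,250)],.014),"deep":([(178,349),(244,408),(96,571),(28,512)],.03),"deepasslim":([(178,349),(244,408),(96,571),(28,512)],.014),
    "slimasdeep":([(357,43),(446,37),(458,243),(369,250)],.03),
    "shortA":([(103,70),(187,109),(130,223),(48,182)],.022),"shortB":([(347,392),(431,360),(473,484),(389,515)],.022)}
    for k,(px,z) in C.items():
        X=w(np.array(px)/3.4+[100,170],z)[:,:2]; m=X.mean(0); e=[np.linalg.norm(X[i]-X[(i+1)%4]) for i in range(4)]
        L=(X[2]+X[3]-X[0]-X[1]) if e[1]>e[0] else None
        print(k,m.round(4),np.round(e,4),"yaw",np.degrees(np.arctan2(-L[1],-L[0])).round(1))
    print("pot",w([100+286/3.4,170+300/3.4],.04))
E
python3 fit.py
```

```text
[ 0.67595929 -0.1574236   0.07045843] 4.0369705506036055
[[-0.4 -0. ]
 [ 0.3  0.4]
 [-4.7  0.2]
 [ 2.5 -0.6]
 [ 0.   2.9]
 [-2.5 -1.6]
 [ 1.5 -2.5]]
tab [[ 0.43429768 -0.17447893  0.09271745]]
slim [0.59   0.1866] [0.0554 0.1284 0.0549 0.1288] yaw 3.8
deep [0.398  0.3454] [0.0536 0.1289 0.054  0.1301] yaw -42.0
deepasslim [0.3967 0.3491] [0.0543 0.1308 0.0547 0.1319] yaw -42.0
slimasdeep [0.5886 0.1852] [0.0546 0.1266 0.0541 0.127 ] yaw 3.8
shortA [0.5874 0.3638] [0.0574 0.0775 0.0565 0.076 ] yaw -25.1
shortB [0.4102 0.1828] [0.0542 0.0787 0.0537 0.078 ] yaw 19.4
pot [[0.49305946 0.25610999 0.04      ]]
```

View overlay.

View pics/ov_top0.png

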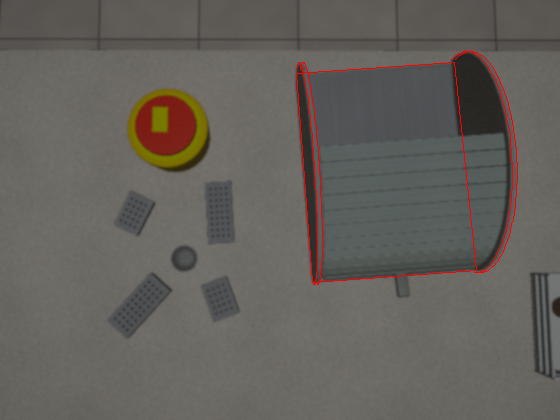

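View pics/ov_scene0.png

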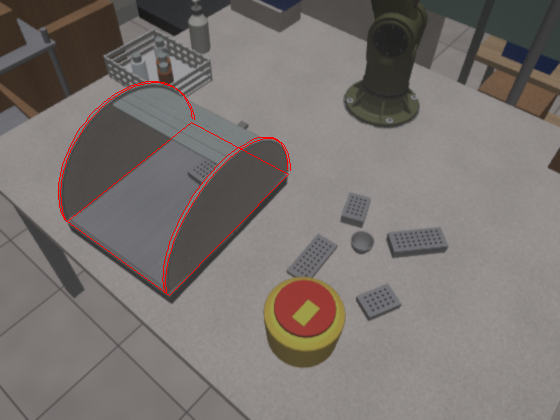

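```bash
cat >> h.py <<'E'
def go(x=None,y=None,z=None,yaw=None):
    """shift in current tool axes [cm], and roll [deg]; z is TCP"""
    from scipy.spatial.transform import Rotation as Ro
    s=sensors.read_state(); R=Ro.from_euler("xyz",s["tcp_rot"]).as_matrix(); p=s["ee_pos"]
    q=np.array([p[i] if v is None else v for i,v in enumerate((x,y,z))])
    cy=s["tcp_rot"][2]
    d=R.T@(q-p)*100
    yw=cy if yaw is None else yaw
    print("t",round(s["t"],2),"pos",p.round(4),"rpy",s["tcp_rot"].round(3),"w",round(s["width"],4),"F",s["wrist_force"].round(1))
    roll=-np.degrees(yw-cy)
    a=np.radians(roll);R2=R@Ro.from_euler("z",a).as_matrix()
    print("shift now-axes cm",d.round(2),"| after-turn axes",(R2.T@(q-p)*100).round(2),"| roll",round(roll,2))
E
python3 -m crank '1 0 0 -3 5.5; 1 0 0 -3 5.4; 1 0 0 -3 0; 1 0 0 0 0; 1 0 0 0 0'
python3 -c "
from h import *
go(.432,-.174,.22,.0705)"
```

```text
t: 0.65
ee_pos: [0.1677, -0.6282, 0.3129]
tcp_rot: [3.141, -0.0, 0.071]
wrist_force: [-0.0, 0.6, -0.9]
width: 0.0869
t 0.65 pos [ 0.1677 -0.6282  0.3129] rpy [ 3.141 -0.     0.071] w 0.0869 F [-0.   0.6 -0.9]
shift now-axes cm [ 29.57 -43.45   9.25] | after-turn axes [ 29.56 -43.46   9.25] | roll 0.01
```

```bash
python3 -m crank '1 2.7 -4 0 0; 1 2.7 -4 0 0; 1 2.7 -4 0 0; 1 2.7 -4 0 0; 1 2.7 -4 0 0'
python3 -m crank '1 2.7 -4 0 0; 1 2.7 -4 0 0; 1 2.7 -4 0 0; 1 2.7 -4 0 0; 1 2.7 -3 0 0'
python3 -c "
from h import *
snap('top','t1');snap('wrist','w1')
go(.432,-.174,.22,.0705)"
```

```text
t: 1.15
ee_pos: [0.2883, -0.4165, 0.3107]
tcp_rot: [-3.139, 0.002, 0.071]
wrist_force: [0.8, -0.6, -0.1]
width: 0.0869
t: 1.65
ee_pos: [0.4095, -0.2168, 0.3112]
tcp_rot: [-3.141, 0.002, 0.072]
wrist_force: [1.1, -0.4, -0.6]
width: 0.0864
t 1.75 pos [ 0.4121 -0.2136  0.3113] rpy [-3.139  0.     0.081] w 0.087 F [ 0.5  0.8 -0.5]
shift now-axes cm [ 2.31 -3.76  9.14] | after-turn axes [ 2.27 -3.78  9.14] | roll 0.63
```

View pics/w1.png

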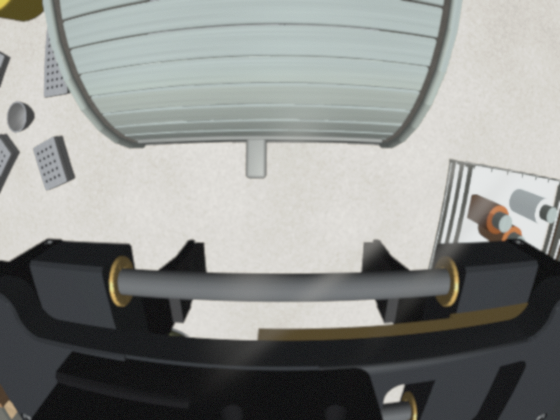

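View pics/t1.png

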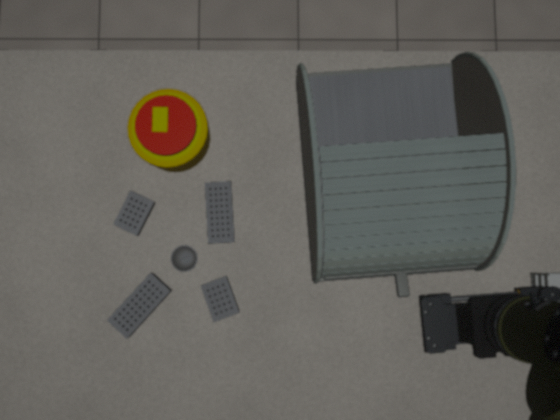

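```bash
cat >> h.py <<'E'
def wf(px,z,p=None):
    p=p or camera_params("wrist");K,R,t=p["K"],p["R"],p["t"]
    px=np.atleast_2d(np.array(px,float)); u=(px-[K[0,2],K[1,2]])/K[0,0]; th=np.linalg.norm(u,axis=1); 
    d=np.c_[u/th[:,None]*np.sin(th)[:,None],np.cos(th)]@R
    c=-R.T@t; return c+d*((z-c[2])/d[:,2])[:,None]
E
python3 -c "
from h import *
print(wf([[248,178],[265,177.5]],.1026)); print(w([[397.8,297.2],[409.6,295.9]],.1026),proj([[.4121,-.2136,.3113]]))"
```

```text
[[ 0.41550191 -0.17068911  0.1026    ]
 [ 0.41759106 -0.19041605  0.1026    ]]
[[ 0.41787863 -0.16427521  0.1026    ]
 [ 0.42029707 -0.1870695   0.1026    ]] [[461.53023681 310.21831705]]
```

```bash
python3 -m crank '1 2.4 -3.4 2 0.6; 1 0 0 5 0; 1 0 0 5 0; 1 0 0 5 0; 1 0 0 4 0'
python3 -c "
from h import *
go(.434,-.178,.074,.0705)"
```

```text
t: 2.25
ee_pos: [0.4282, -0.1841, 0.0985]
tcp_rot: [-3.14, 0.004, 0.06]
wrist_force: [0.3, -1.1, 0.0]
width: 0.0867
t 2.25 pos [ 0.4282 -0.1841  0.0985] rpy [-3.14   0.004  0.06 ] w 0.0867 F [ 0.3 -1.1  0. ]
shift now-axes cm [ 0.63 -0.57  2.45] | after-turn axes [ 0.64 -0.56  2.45] | roll -0.62
```

```bash
python3 -m crank '1 0.5 -0.5 2.4 -0.6; 1 0 0 0 0; 0 0 0 0 0; 0 0 0 0 0; 0 0 0 0 0'
python3 -c "
from h import *
snap('wrist','w2')
go(.434,-.178,.074,.0705)"
```

```text
t: 2.75
ee_pos: [0.4366, -0.18, 0.0801]
tcp_rot: [3.14, -0.002, 0.07]
wrist_force: [-0.4, -0.6, 0.5]
width: 0.0708
t 2.8 pos [ 0.4365 -0.1799  0.08  ] rpy [ 3.14e+00 -2.00e-03  7.00e-02] w 0.0667 F [ 0.1  0.2 -0.2]
shift now-axes cm [-0.24 -0.21  0.6 ] | after-turn axes [-0.24 -0.21  0.6 ] | roll -0.03
```

View pics/w2.png

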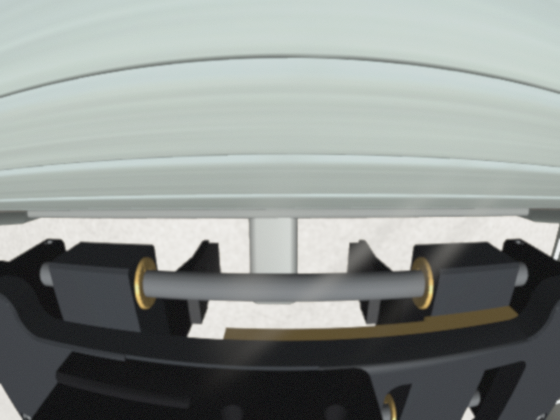

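```bash
python3 -m crank '0 -0.2 -0.4 0.5 0; 0 0 0 0 0; 0 0 0 0 0; 0 0 0 0 0; 0 0 0 0 0'
python3 -m crank '0 0 0 0 0; 0 0 0 0 0; 0 0 0 0 0; 0 0 0 0 0; 0 0 0 0 0'
python3 -c "
from h import *
go()"
```

```text
t: 3.3
ee_pos: [0.4334, -0.1753, 0.0736]
tcp_rot: [3.141, -0.0, 0.071]
wrist_force: [1.0, -0.1, -1.2]
width: 0.0271
t: 3.8
ee_pos: [0.4334, -0.1751, 0.0736]
tcp_rot: [-3.142, 0.0, 0.071]
wrist_force: [0.0, 0.6, 2.7]
width: 0.0233
t 3.8 pos [ 0.4334 -0.1751  0.0736] rpy [-3.142  0.     0.071] w 0.0233 F [0.  0.6 2.7]
shift now-axes cm [0. 0. 0.] | after-turn axes [0. 0. 0.] | roll -0.0
```

```bash
python3 -c "
import numpy as np
a=np.radians(np.arange(10,91,5));x=-24.6*np.cos(a);z=24.6*np.sin(a)
print(np.c_[np.diff(x),-np.diff(z)].round(2).tolist())"
```

```text
[[0.46, -2.1], [0.65, -2.05], [0.82, -1.98], [0.99, -1.9], [1.15, -1.81], [1.31, -1.7], [1.45, -1.58], [1.58, -1.45], [1.7, -1.31], [1.81, -1.15], [1.9, -0.99], [1.98, -0.82], [2.05, -0.65], [2.1, -0.46], [2.13, -0.28], [2.14, -0.09]]
```

```bash
python3 -m crank '0 0.23 0 -1.05 0; 0 0.23 0 -1.05 0; 0 0.65 0 -2.05 0; 0 0.82 0 -1.98 0; 0 0.99 0 -1.9 0'
python3 -c "
from h import *
go()"
```

```text
t: 4.3
ee_pos: [0.462, -0.173, 0.1548]
tcp_rot: [-3.141, 0.002, 0.07]
wrist_force: [3.0, -0.5, -6.2]
width: 0.0233
t 4.3 pos [ 0.462  -0.173   0.1548] rpy [-3.141e+00  2.000e-03  7.000e-02] w 0.0233 F [ 3.  -0.5 -6.2]
shift now-axes cm [0. 0. 0.] | after-turn axes [0. 0. 0.] | roll -0.0
```

Going well; forces are small.

```bash
python3 -m crank '0 1.15 0 -1.81 0; 0 1.31 0 -1.7 0; 0 1.45 0 -1.58 0; 0 1.58 0 -1.45 0; 0 1.7 0 -1.31 0'
python3 -c "
from h import *
go()"
```

```text
t: 4.8
ee_pos: [0.5333, -0.1677, 0.2334]
tcp_rot: [-3.141, 0.003, 0.07]
wrist_force: [-0.2, 0.6, -3.6]
width: 0.0236
t 4.8 pos [ 0.5333 -0.1677  0.2334] rpy [-3.141e+00  3.000e-03  7.000e-02] w 0.0236 F [-0.2  0.6 -3.6]
shift now-axes cm [0. 0. 0.] | after-turn axes [0. 0. 0.] | roll -0.0
```

```bash
python3 -m crank '0 1.81 0 -1.15 0; 0 1.9 0 -0.99 0; 0 1.98 0 -0.82 0; 0 2.05 0 -0.65 0; 0 2.1 0 -0.46 0'
python3 -c "
from h import *
snap('scene','s3')
go()"
```

```text
t: 5.3
ee_pos: [0.6324, -0.1604, 0.2745]
tcp_rot: [-3.141, 0.001, 0.071]
wrist_force: [-0.7, 1.6, -0.9]
width: 0.0237
t 5.35 pos [ 0.636  -0.1601  0.275 ] rpy [-3.141 -0.004  0.072] w 0.0237 F [ 4.9 -0.4  4.1]
shift now-axes cm [0. 0. 0.] | after-turn axes [0. 0. 0.] | roll -0.0
```

View pics/s3.png

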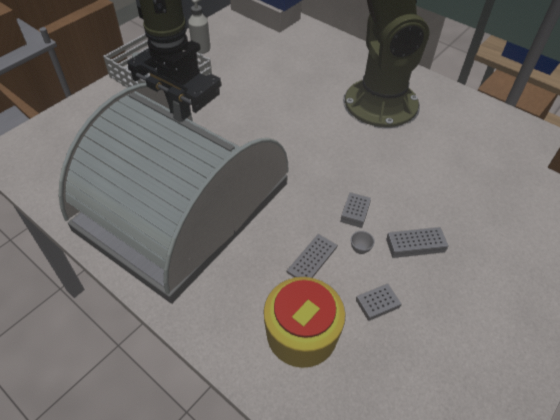

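```bash
python3 -m crank '0 2.1 0 -0.3 0; 0 1.5 0 -0.05 0; 1 0 0 0 0; 1 0 0 0 0; 1 0 0 0 0'
python3 -m crank '1 0 0 0 0; 1 0 0 -3 0; 1 0 0 -5 0; 1 0 0 -4 0; 1 0 0 0 0'
python3 -c "
from h import *
go()
print(camera_params('wrist'))
snap('scene','s4');snap('wrist','w4');snap('top','t4')"
```

```text
t: 5.85
ee_pos: [0.6674, -0.1593, 0.2769]
tcp_rot: [3.141, 0.001, 0.07]
wrist_force: [0.3, -0.4, 1.1]
width: 0.0399
t: 6.35
ee_pos: [0.6694, -0.1586, 0.4043]
tcp_rot: [3.139, -0.011, 0.07]
wrist_force: [0.2, 0.4, 1.1]
width: 0.0798
t 6.35 pos [ 0.6694 -0.1586  0.4043] rpy [ 3.139 -0.011  0.07 ] w 0.0798 F [0.2 0.4 1.1]
shift now-axes cm [0. 0. 0.] | after-turn axes [0. 0. 0.] | roll -0.0
{'K': array([[325.1922621 ,   0.        , 283.47986633],
       [  0.        , 325.1922621 , 209.38986625],
       [  0.        ,   0.        ,   1.        ]]), 'R': array([[ 0.06893003, -0.99761872,  0.0023532 ],
       [-0.96416352, -0.06601232,  0.25696514],
       [-0.25619789, -0.01998149, -0.96641781]]), 't': array([-0.2047005 ,  0.55701076,  0.73492002])}
```

View pics/s4.png

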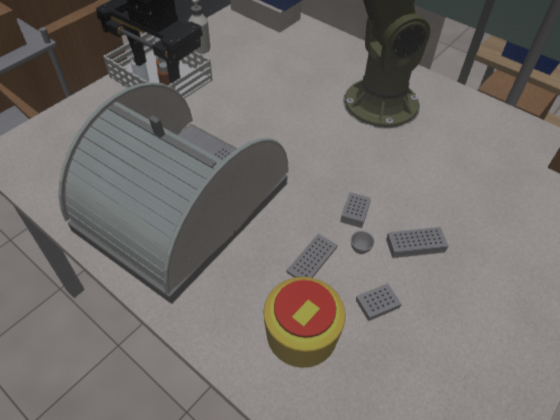

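View pics/w4.png

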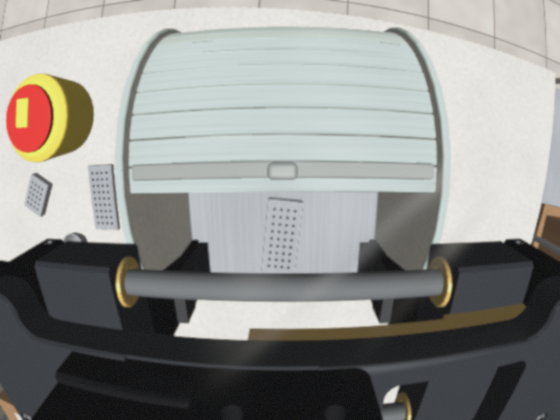

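View pics/t4.png

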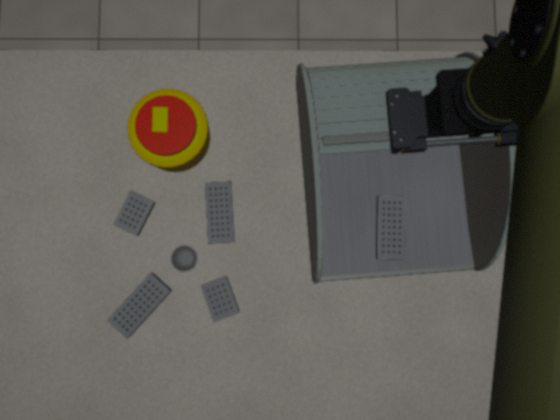

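```bash
cat > holes.py <<'E'
from h import *
def holes(img,poly,z,out=None,cam="top",k=6,back=w):
    poly=np.array(poly,np.float32); x0,y0=poly.min(0).astype(int)-3; x1,y1=poly.max(0).astype(int)+4
    g=cv2.cvtColor(img,cv2.COLOR_BGR2GRAY)[y0:y1,x0:x1].astype(np.float32)
    G=cv2.resize(g,None,fx=k,fy=k,interpolation=cv2.INTER_CUBIC)
    # opencv resize pixel-centre convention
    G=cv2.GaussianBlur(G,(0,0),k*0.5)
    bh=cv2.morphologyEx(G,cv2.MORPH_BLACKHAT,cv2.getStructuringElement(cv2.MORPH_ELLIPSE,(int(5*k)|1,)*2))
    m=np.zeros(G.shape,np.uint8); cv2.fillPoly(m,[((poly-[x0,y0]+.5)*k).astype(int)],1)
    m=cv2.erode(m,np.ones((int(2.2*k),)*2,np.uint8))
    b=((bh>0.35*np.percentile(bh[m>0],98))&(m>0)).astype(np.uint8)
    n,lab,st,c=cv2.connectedComponentsWithStats(b)
    ok=[i for i in range(1,n) if st[i,4]>k*k*0.4]
    C=(c[ok]+.5)/k-.5+[x0,y0]
    X=back(C,z)[:,:2]
    rect=cv2.minAreaRect((X*1000).astype(np.float32)); bx=cv2.boxPoints(rect)
    ctr=np.array(rect[0])/1000
    _,_,vt=np.linalg.svd(X-X.mean(0),full_matrices=False); v=vt[0]*np.sign(vt[0][0])
    if out:
        o=cv2.cvtColor(np.clip(G,0,255).astype(np.uint8),cv2.COLOR_GRAY2BGR)
        for q in C: cv2.circle(o,tuple(((q-[x0,y0]+.5)*k).astype(int)),3,(0,0,255),-1)
        cv2.imwrite(f"pics/{out}.png",o)
    print(len(ok),"mean",X.mean(0).round(4),"rectctr",ctr.round(4),"size",np.round(rect[1],1),"yaw",round(np.degrees(np.arctan2(v[1],v[0])),2))
    return X.mean(0),np.arctan2(v[1],v[0])
E
python3 - <<'E'
from holes import *
t0=cv2.imread("pics/t4.png")
s=lambda P:np.array(P)/3.4+[100,170]
holes(t0,s([(357,43),(446,37),(458,243),(369,250)]),.014,"hs")
holes(t0,s([(178,349),(244,408),(96,571),(28,512)]),.03,"hd")
holes(t0,[(377,194),(404,194),(404,261),(376,260)],.062,"hb")
crop("t4",350,170,430,280,5,"cb")
a,b,c=[cv2.imread(f"pics/{n}.png") for n in("hs","hd","hb")]
H=max(i.shape[0] for i in(a,b,c))
cv2.imwrite("pics/hh.png",np.hstack([cv2.copyMakeBorder(i,0,H-i.shape[0],0,4,0) for i in(a,b,c)]))
E
```

```text
39 mean [0.5893 0.1877] rectctr [0.5898 0.1865] size [122.8  47.6] yaw 1.88
37 mean [0.3981 0.3495] rectctr [0.3973 0.3498] size [ 34.9 100.2] yaw -42.73
40 mean [ 0.5539 -0.164 ] rectctr [ 0.5559 -0.1604] size [ 47.4 129.9] yaw -1.91
```

View pics/hh.png

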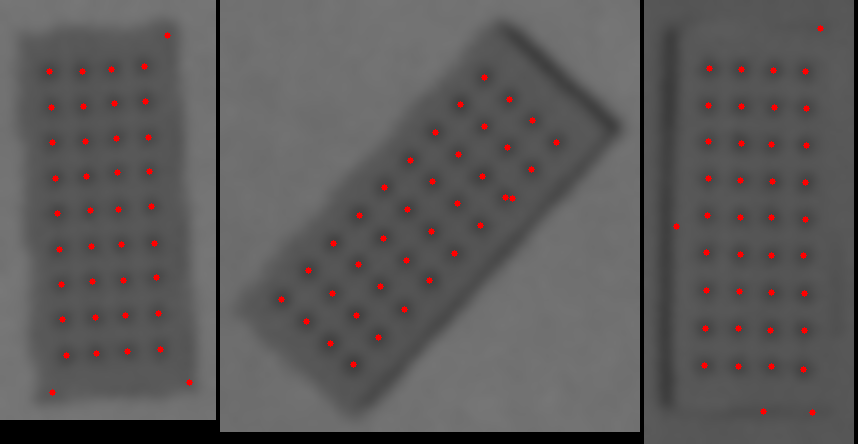

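View pics/cb.png

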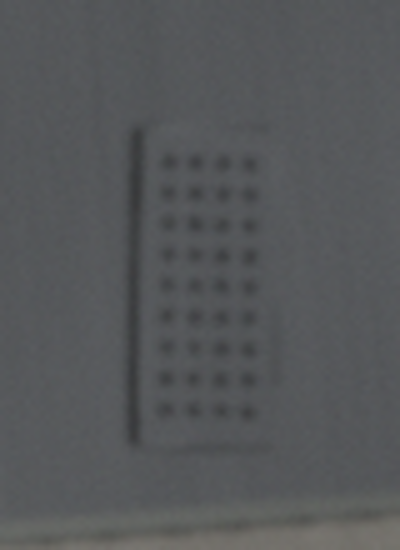

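```bash
python3 - <<'E'
s=open("holes.py").read()
s=s.replace("    rect=cv2.minAreaRect","""    D=np.linalg.norm(X[:,None]-X[None],axis=2); keep=[]
    for i in range(len(X)):
        if ((D[i]>.0075)&(D[i]<.0135)).sum()>=2 and not any(D[i,j]<.004 for j in keep): keep.append(i)
    X=X[keep]; C=C[keep]; ok=keep
    rect=cv2.minAreaRect""")
open("holes.py","w").write(s)
E
cat > all.py <<'E'
from holes import *
import sys
t0=cv2.imread(f"pics/{sys.argv[1]}.png")
s=lambda P:np.array(P)/3.4+[100,170]
holes(t0,s([(357,43),(446,37),(458,243),(369,250)]),.014,"hs")
holes(t0,s([(178,349),(244,408),(96,571),(28,512)]),.03,"hd")
holes(t0,[(377,194),(404,194),(404,261),(376,260)],.062,"hb")
E
python3 all.py t4; python3 - <<'E'
from h import *
# wrist cross-check of base holes, image w4 with pose printed
go()
p=camera_params("wrist")
print(wf([[268,198],[303,200],[298,271],[264,270]],.062,p))
E
```

```text
36 mean [0.5909 0.1886] rectctr [0.5909 0.1885] size [100.2  33.7] yaw 3.68
36 mean [0.3979 0.3503] rectctr [0.3973 0.3498] size [ 34.9 100.2] yaw -42.04
37 mean [ 0.5556 -0.1629] rectctr [ 0.5558 -0.1585] size [ 43.7 100.3] yaw -2.05
t 6.5 pos [ 0.6678 -0.1588  0.3962] rpy [3.141e+00 1.000e-03 7.000e-02] w 0.0853 F [-0.9 -0.2 -0.2]
shift now-axes cm [0. 0. 0.] | after-turn axes [0. 0. 0.] | roll -0.0
[[ 0.61877006 -0.13722912  0.062     ]
 [ 0.61937225 -0.19239828  0.062     ]
 [ 0.49541788 -0.19490134  0.062     ]
 [ 0.49324963 -0.1372646   0.062     ]]
```

```bash
cat > wire.py <<'E'
from h import *
def wire(f,boxes,roi,k,out,cam="top"):
    im=cv2.imread(f"pics/{f}.png"); x0,y0,x1,y1=roi
    o=cv2.resize(im[y0:y1,x0:x1],None,fx=k,fy=k,interpolation=cv2.INTER_CUBIC); o=cv2.convertScaleAbs(o,alpha=1.6)
    for (x,y,yaw,z0,h,L,col) in boxes:
        c,s=np.cos(np.radians(yaw)),np.sin(np.radians(yaw))
        for z in (z0,z0+h):
            P=np.array([(x+c*a*L/2-s*b*.028,y+s*a*L/2+c*b*.028,z) for a,b in((1,1),(1,-1),(-1,-1),(-1,1))])
            q=((proj(P,cam)-[x0,y0]+.5)*k).astype(int); cv2.polylines(o,[q],True,col,1)
    cv2.imwrite(f"pics/{out}.png",o)
E
python3 - <<'E'
from wire import *
wire("t4",[(.3976,.350,-42,0,.03,.13,(0,0,255)),(.5909,.1885,3.7,0,.014,.13,(0,255,0))],(100,170,250,345),3.4,"wd")
E
```

```text
(no output)
```

View pics/wd.png

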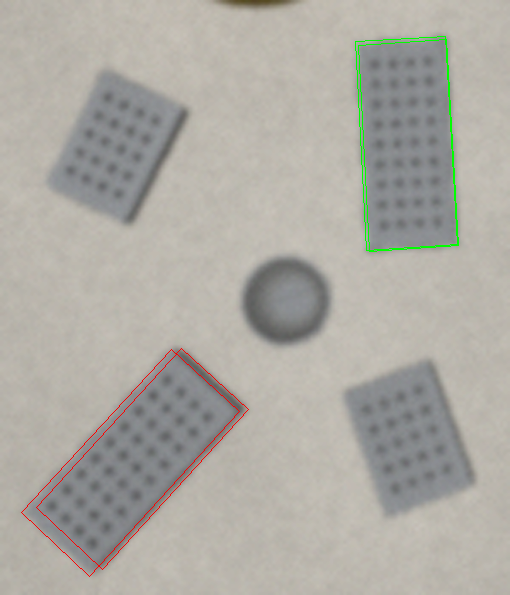

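```bash
for i in 1; do python3 -m crank '1 0 0 0 -8.5; 1 0 0 0 -8.5; 1 0 0 0 -8.5; 1 0 0 0 -8.5; 1 0 0 0 -8.5'; done
python3 -c "
from h import *
s=sensors.read_state();print(s['joint_pos'].round(2));go(.3985,.349,.2,np.radians(138))"
```

```text
t: 7.0
ee_pos: [0.6675, -0.1589, 0.3942]
tcp_rot: [-3.139, 0.003, 0.818]
wrist_force: [0.5, -0.2, 0.3]
width: 0.087
[ 0.6   0.47 -0.68  0.99  0.3   1.77 -0.72]
t 7.0 pos [ 0.6675 -0.1589  0.3942] rpy [-3.139e+00  3.000e-03  8.180e-01] w 0.087 F [ 0.5 -0.2  0.3]
shift now-axes cm [ 18.75 -54.29  19.53] | after-turn axes [53.92 19.8  19.53] | roll -91.11
```

```bash
python3 -m crank '1 0 0 0 -8.5; 1 0 0 0 -8.5; 1 0 0 0 -8.5; 1 0 0 0 -8.5; 1 0 0 0 -8.5'
python3 -m crank '1 0 0 0 -8.5; 1 0 0 0 -8.5; 1 0 0 0 -8.5; 1 0 0 0 -8.5; 1 0 0 0 -8.5'
python3 -c "
from h import *
s=sensors.read_state();print(s['joint_pos'].round(2));go(.3985,.349,.2,np.radians(138))"
```

```text
t: 7.5
ee_pos: [0.6675, -0.1589, 0.3943]
tcp_rot: [-3.138, 0.0, 1.56]
wrist_force: [-0.5, 0.3, 0.2]
width: 0.087
t: 8.0
ee_pos: [0.6675, -0.1589, 0.3944]
tcp_rot: [-3.139, -0.002, 2.302]
wrist_force: [-0.8, -0.3, -0.7]
width: 0.0871
[ 0.72  0.53 -0.93  0.99  0.43  1.8   0.69]
t 8.0 pos [ 0.6675 -0.1589  0.3944] rpy [-3.139e+00 -2.000e-03  2.302e+00] w 0.0871 F [-0.8 -0.3 -0.7]
shift now-axes cm [55.72 13.96 19.52] | after-turn axes [53.93 19.8  19.52] | roll -6.1
```

```bash
python3 -m crank '1 0 0 0 -6.1; 1 4.6 1.7 0 0; 1 4.6 1.7 0 0; 1 4.6 1.7 0 0; 1 4.6 1.7 0 0'
python3 -m crank '1 4.6 1.7 0 0; 1 4.6 1.7 0 0; 1 4.6 1.7 0 0; 1 4.6 1.7 0 0; 1 4.6 1.7 0 0'
python3 -c "
from h import *
s=sensors.read_state();print(s['joint_pos'].round(2));go(.3985,.349,.2,np.radians(138))"
```

```text
t: 8.5
ee_pos: [0.5762, 0.0167, 0.3942]
tcp_rot: [-3.139, -0.002, 2.402]
wrist_force: [1.1, 0.8, 1.2]
width: 0.0868
t: 9.0
ee_pos: [0.4636, 0.2339, 0.3947]
tcp_rot: [-3.138, 0.0, 2.401]
wrist_force: [1.2, 0.2, 0.6]
width: 0.087
[ 0.6   0.12 -1.21  1.43  0.11  1.67  0.23]
t 9.0 pos [0.4636 0.2339 0.3947] rpy [-3.138  0.     2.401] w 0.087 F [1.2 0.2 0.6]
shift now-axes cm [12.58  4.16 19.45] | after-turn axes [12.55  4.26 19.45] | roll -0.44
```

```bash
python3 -m crank '1 4.2 1.4 2 -0.4; 1 4.2 1.4 2 0; 1 4.2 1.4 2 0; 1 0 0 5 0; 1 0 0 4 0'
python3 -m crank '1 0 0 3 0; 1 0 0 0 0; 1 0 0 0 0; 1 0 0 0 0; 1 0 0 0 0'
python3 -c "
from h import *
s=sensors.read_state();print(s['joint_pos'].round(2));go(.3985,.349,.2,np.radians(138))
p=camera_params('wrist');np.savez('p5.npz',**p);snap('wrist','w5')"
```

```text
t: 9.5
ee_pos: [0.3975, 0.3493, 0.2431]
tcp_rot: [-3.139, 0.001, 2.414]
wrist_force: [1.0, -0.8, -0.9]
width: 0.0869
t: 10.0
ee_pos: [0.4009, 0.3496, 0.2181]
tcp_rot: [3.139, 0.001, 2.409]
wrist_force: [-1.0, 0.1, 0.2]
width: 0.0871
[ 0.33  0.24 -1.23  1.72  0.23  1.34 -0.11]
t 10.0 pos [0.4009 0.3496 0.2181] rpy [3.139e+00 1.000e-03 2.409e+00] w 0.0871 F [-1.   0.1  0.2]
shift now-axes cm [ 0.14 -0.21  1.81] | after-turn axes [ 0.14 -0.21  1.81] | roll 0.02
```

View pics/w5.png

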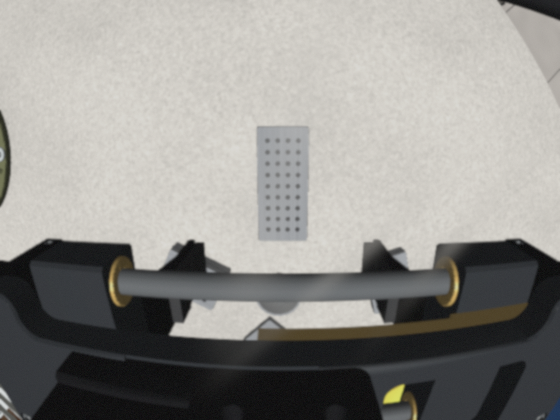

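```bash
python3 - <<'E'
from holes import *
p=dict(np.load('p5.npz')); im=cv2.imread('pics/w5.png')
b=lambda C,z:wf(C,z,p)
holes(im,[(258,127),(308,126),(307,240),(259,240)],.03,"hw",back=b)
print(b([(258,127),(308,126),(307,240),(259,240)],.03).mean(0))
go(.3985,.349,.03,np.radians(138))
E
```

```text
36 mean [0.3971 0.3513] rectctr [0.3971 0.3513] size [ 33.2 100.2] yaw -42.04
[0.39706456 0.35233446 0.03      ]
t 10.05 pos [0.4008 0.3495 0.2179] rpy [3.139e+00 1.000e-03 2.409e+00] w 0.0869 F [ 0.1 -0.1  1. ]
shift now-axes cm [ 0.15 -0.23 18.79] | after-turn axes [ 0.15 -0.23 18.79] | roll 0.02
```

View pics/hw.png

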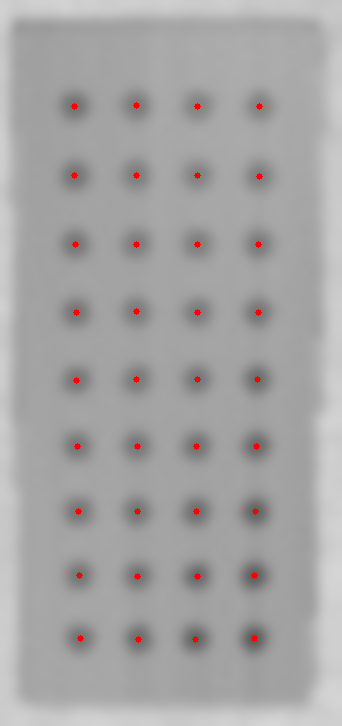

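```bash
python3 -c "
from h import *
go(.3973,.3507,.005,np.radians(138))"
python3 -m crank '1 0.3 -0.2 4 0; 1 0 0 4 0; 1 0 0 4 0; 1 0 0 4 0; 1 0 0 2 0'
python3 -m crank '1 0 0 0 0; 1 0 0 0 0; 1 0 0 0 0; 1 0 0 0 0; 1 0 0 0 0'
python3 -c "
from h import *
go(.3973,.3507,.005,np.radians(138))"
```

```text
t 10.05 pos [0.4008 0.3495 0.2179] rpy [3.139e+00 1.000e-03 2.409e+00] w 0.0869 F [ 0.1 -0.1  1. ]
shift now-axes cm [ 0.35 -0.19 21.29] | after-turn axes [ 0.35 -0.19 21.29] | roll 0.02
t: 10.55
ee_pos: [0.3957, 0.3482, 0.034]
tcp_rot: [-3.138, -0.001, 2.409]
wrist_force: [0.1, 0.3, -0.2]
width: 0.0872
t: 11.05
ee_pos: [0.3973, 0.3499, 0.0376]
tcp_rot: [3.14, 0.001, 2.409]
wrist_force: [0.1, -0.7, 0.2]
width: 0.0869
t 11.05 pos [0.3973 0.3499 0.0376] rpy [3.140e+00 1.000e-03 2.409e+00] w 0.0869 F [ 0.1 -0.7  0.2]
shift now-axes cm [0.06 0.05 3.26] | after-turn axes [0.06 0.05 3.26] | roll 0.02
```

```bash
python3 -m crank '1 0 0 2 0; 1 0.05 0.05 1.2 0; 1 0 0 0 0; 0 0 0 0 0; 0 0 0 0 0'
python3 -m crank '0 0 0 0 0; 0 0 0 0 0; 0 0 0 0 0; 0 0 0 0 0; 0 0 0 0 0'
python3 -m crank '0 0 0 0 0; 0 0 0 0 0; 0 0 0 0 0; 0 0 0 0 0; 0 0 0 0 0'
python3 -c "
from h import *
go(.3973,.3507,.005,np.radians(138))"
```

```text
t: 11.55
ee_pos: [0.3967, 0.3507, 0.0051]
tcp_rot: [3.141, 0.0, 2.409]
wrist_force: [0.1, 0.5, -0.2]
width: 0.078
t: 12.05
ee_pos: [0.3968, 0.3506, 0.0049]
tcp_rot: [3.141, 0.0, 2.409]
wrist_force: [0.5, 0.7, 1.1]
width: 0.0557
t: 12.55
ee_pos: [0.3969, 0.3505, 0.0049]
tcp_rot: [3.141, 0.0, 2.409]
wrist_force: [0.9, 0.5, 4.2]
width: 0.0556
t 12.55 pos [0.3969 0.3505 0.0049] rpy [3.141 0.    2.409] w 0.0556 F [0.9 0.5 4.2]
shift now-axes cm [-0.02  0.04 -0.01] | after-turn axes [-0.02  0.04 -0.01] | roll 0.04
```

```bash
python3 -m crank '0 0 0 -1 0; 0 0 0 -2.5 0; 0 0 0 -4.5 0; 0 0 0 -4.5 0; 0 0 0 -4.5 0'
python3 -m crank '0 0 0 -4.5 0; 0 0 0 -4.5 0; 0 0 0 -4.5 0; 0 0 0 -2.5 0; 0 0 0 0 0'
python3 -c "
from h import *
s=sensors.read_state();print(s['joint_pos'].round(2));go(.5556,-.164,.34,np.radians(178))
p=camera_params('wrist');np.savez('p6.npz',**p);snap('wrist','w6')"
```

```text
t: 13.05
ee_pos: [0.3948, 0.3491, 0.1751]
tcp_rot: [-3.138, -0.001, 2.41]
wrist_force: [0.9, -0.1, -3.1]
width: 0.056
t: 13.55
ee_pos: [0.3965, 0.3512, 0.3371]
tcp_rot: [3.138, 0.001, 2.41]
wrist_force: [-0.2, 0.4, -3.6]
width: 0.056
[ 0.38  0.17 -1.27  1.53  0.16  1.56 -0.06]
t 13.55 pos [0.3965 0.3512 0.3371] rpy [3.138e+00 1.000e-03 2.410e+00] w 0.056 F [-0.2  0.4 -3.6]
shift now-axes cm [-46.27 -27.69  -0.33] | after-turn axes [-17.7  -50.94  -0.33] | roll -39.94
```

View pics/w6.png

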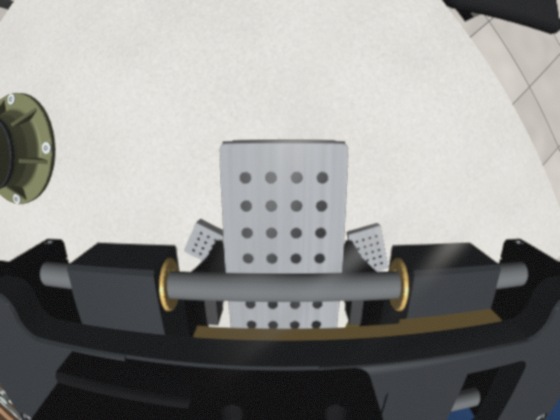

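```bash
cat >> h.py <<'E'
def rel(px,dz,p,s):
    """px in wrist pic -> position in tool x,y (mm), plane dz above TCP; s=(pos,yaw)"""
    X=wf(px,s[0][2]+dz,p)[:,:2]-s[0][:2]; c,n=np.cos(s[1]),np.sin(s[1])
    return np.c_[X@[c,n],X@[n,-c]]*1000
E
python3 - <<'E'
from h import *
p=dict(np.load('p6.npz'))
print(rel([(222,145),(346,144),(285,144),(245,178),(322,177)],.025,p,(np.array([.3965,.3512,.3371]),2.41)).round(1))
E
```

```text
[[ 64.3 -26.5]
 [ 64.7  26.4]
 [ 64.4   0.3]
 [ 49.9 -16.9]
 [ 50.3  16.3]]
```

```bash
python3 -m crank '0 0 0 0 -8; 0 0 0 0 -8; 0 0 0 0 -8; 0 0 0 0 -8; 0 0 0 0 -8'
python3 -m crank '0 -0.8 -2.3 0 0; 0 -1.6 -4.6 0 0; 0 -1.6 -4.6 0 0; 0 -1.6 -4.6 0 0; 0 -1.6 -4.6 0 0'
python3 -m crank '0 -1.6 -4.6 0 0; 0 -1.6 -4.6 0 0; 0 -1.6 -4.6 0 0; 0 -1.6 -4.6 0 0; 0 -1.6 -4.6 0 0'
python3 -m crank '0 -1.6 -4.6 0 0; 0 -0.8 -2.3 0 0; 0 0 0 0 0; 0 0 0 0 0; 0 0 0 0 0'
python3 -c "
from h import *
s=sensors.read_state();print(s['joint_pos'].round(2));go(.5556,-.164,.20,np.radians(178))
snap('top','t7');p=camera_params('wrist');np.savez('p7.npz',**p);snap('wrist','w7')"
```

```text
t: 14.1
ee_pos: [0.3951, 0.3489, 0.3316]
tcp_rot: [-3.138, -0.004, 3.114]
wrist_force: [0.3, 0.1, -3.5]
width: 0.0556
t: 14.6
ee_pos: [0.46, 0.138, 0.3322]
tcp_rot: [-3.139, -0.003, 3.106]
wrist_force: [0.8, -0.3, -4.1]
width: 0.0559
t: 15.1
ee_pos: [0.532, -0.0935, 0.3315]
tcp_rot: [3.141, -0.005, 3.107]
wrist_force: [0.7, 0.7, -2.6]
width: 0.0559
t: 15.6
ee_pos: [0.5543, -0.1594, 0.3331]
tcp_rot: [3.14, -0.003, 3.11]
wrist_force: [0.2, 0.3, -2.9]
width: 0.0558
[ 1.01  0.24 -0.94  1.43  0.19  1.57  1.63]
t 15.6 pos [ 0.5543 -0.1594  0.3331] rpy [ 3.14e+00 -3.00e-03  3.11e+00] w 0.0558 F [ 0.2  0.3 -2.9]
shift now-axes cm [-0.18 -0.48 13.31] | after-turn axes [-0.18 -0.47 13.31] | roll 0.2
```

View pics/t7.png

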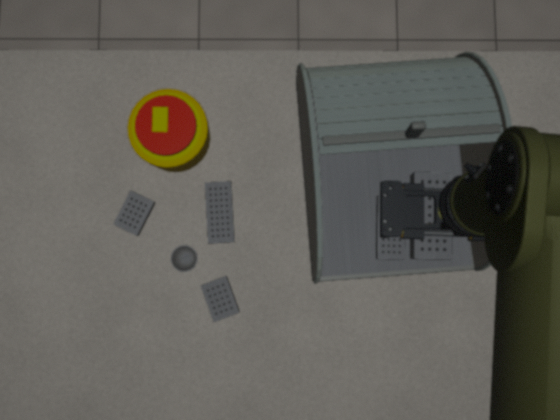

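View pics/w7.png

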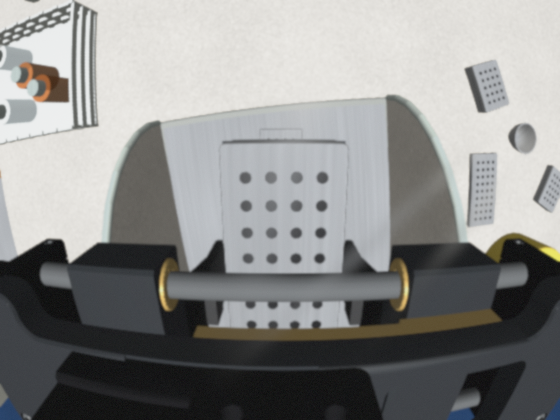

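```bash
python3 - <<'E'
from h import *
p=dict(np.load('p7.npz'))
crop("w7",230,100,340,170,6,"cw7")
print(wf([(260,129),(301.5,129)],.062,p))
from wire import *
wire("t4",[(.5556,-.1636,-2.1,.04,.022,.13,(0,0,255))],(350,170,430,280),5,"wb")
E
```

```text
[[ 0.48861712 -0.18781804  0.062     ]
 [ 0.49045241 -0.13288513  0.062     ]]
```

View pics/cw7.png

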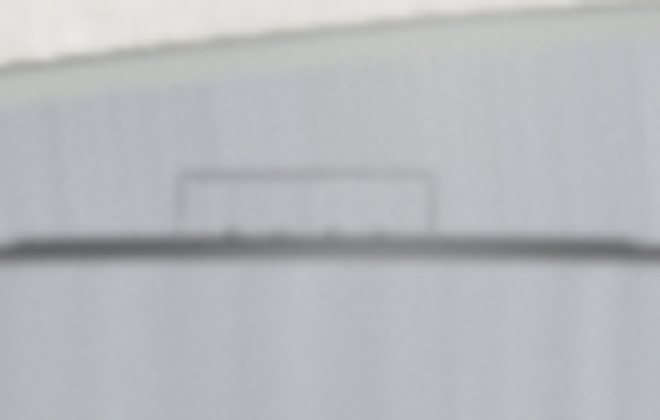

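View pics/wb.png

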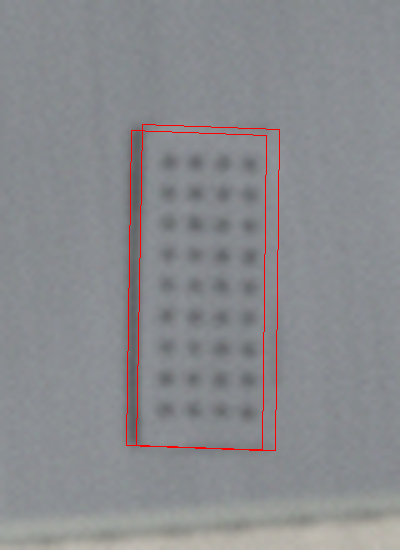

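```bash
python3 -c "
from h import *
go(.5552,-.1632,.08,3.105)"
python3 -m crank '0 -0.1 -0.4 4 0.2; 0 0 0 5 0; 0 0 0 5 0; 0 0 0 5 0; 0 0 0 4.4 0'
python3 -m crank '0 0 0 0 0; 0 0 0 0 0; 0 0 0 0 0; 0 0 0 0 0; 0 0 0 0 0'
python3 -c "
from h import *
go(.5552,-.1632,.068,3.105)"
```

```text
t 15.7 pos [ 0.5547 -0.1596  0.3342] rpy [-3.141e+00 -1.000e-03  3.110e+00] w 0.0555 F [ 0.3 -0.6 -3.9]
shift now-axes cm [-0.08 -0.35 25.42] | after-turn axes [-0.08 -0.35 25.42] | roll 0.29
t: 16.2
ee_pos: [0.555, -0.1647, 0.0986]
tcp_rot: [-3.141, -0.001, 3.105]
wrist_force: [-0.2, -0.7, -3.4]
width: 0.056
t: 16.7
ee_pos: [0.5573, -0.1659, 0.1027]
tcp_rot: [-3.14, 0.003, 3.104]
wrist_force: [0.5, -0.1, -3.5]
width: 0.0557
t 16.7 pos [ 0.5573 -0.1659  0.1027] rpy [-3.140e+00  3.000e-03  3.104e+00] w 0.0557 F [ 0.5 -0.1 -3.5]
shift now-axes cm [0.23 0.27 3.47] | after-turn axes [0.23 0.27 3.47] | roll -0.07
```

```bash

python3 -m crank '0 0.2 0.25 1.5 0; 0 0 0 1.2 0; 0 0 0 0 0; 0 0 0 0 0; 0 0 0 0 0'
python3 -c "
from h import *
go(.5552,-.1632,.067,3.105)"
```

```text
t: 17.2
ee_pos: [0.5543, -0.1629, 0.0736]
tcp_rot: [3.141, 0.0, 3.104]
wrist_force: [-0.4, 0.8, -4.0]
width: 0.0555
t 17.2 pos [ 0.5543 -0.1629  0.0736] rpy [3.141 0.    3.104] w 0.0555 F [-0.4  0.8 -4. ]
shift now-axes cm [-0.09 -0.02  0.66] | after-turn axes [-0.09 -0.02  0.66] | roll -0.05
```

```bash

python3 -m crank '0 -0.1 0 0.3 0; 0 0 0 0.2 0; 0 0 0 0 0; 0 0 0 0 0; 0 0 0 0 0'
python3 -c "
from h import *
go(.5552,-.1632,.067,3.105);snap('wrist','w8')"
```

```text
t: 17.7
ee_pos: [0.5551, -0.163, 0.0686]
tcp_rot: [-3.141, 0.0, 3.104]
wrist_force: [0.2, 1.2, -4.2]
width: 0.0556
t 17.7 pos [ 0.5551 -0.163   0.0686] rpy [-3.141  0.     3.104] w 0.0556 F [ 0.2  1.2 -4.2]
shift now-axes cm [-0.01 -0.02  0.16] | after-turn axes [-0.01 -0.02  0.16] | roll -0.06
```

View pics/w8.png

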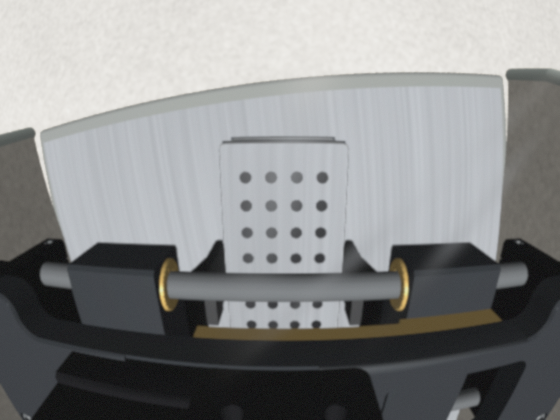

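```bash
python3 - <<'E'
from h import *
crop("w8",200,120,370,160,4.5,"cw8")
s=sensors.read_state();p=camera_params('wrist')
print(rel([(232,137),(335,137),(232,138.5)],.062-s['ee_pos'][2],p,(s['ee_pos'],s['tcp_rot'][2])).round(1))
E
```

```text
[[ 66.1 -26.4]
 [ 66.1  27.3]
 [ 65.4 -26.4]]
```

View pics/cw8.png

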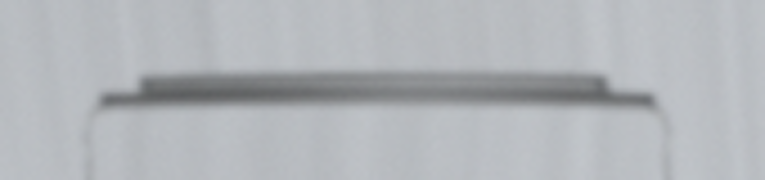

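```bash

python3 -m crank '0 0.1 0 0.12 0; 0 0 0 0.1 0; 0 0 0 0 0; 0 0 0 0 0; 0 0 0 0 0'
python3 -c "
from h import *
go()"
```

```text
t: 18.25
ee_pos: [0.554, -0.163, 0.0669]
tcp_rot: [-3.141, -0.0, 3.104]
wrist_force: [-4.1, 0.6, 5.1]
width: 0.0558
t 18.25 pos [ 0.554  -0.163   0.0669] rpy [-3.141 -0.     3.104] w 0.0558 F [-4.1  0.6  5.1]
shift now-axes cm [0. 0. 0.] | after-turn axes [0. 0. 0.] | roll -0.0
```

```bash

python3 -m crank '1 0 0 0 0; 1 0 0 0 0; 1 0 0 0 0; 1 0 0 0 0; 1 0 0 0 0'
python3 -m crank '1 0 0 0 0; 1 0 0 -2 0; 1 0 0 -5 0; 1 0 0 -5 0; 1 0 0 -5 0'
python3 -m crank '1 0 0 -5 0; 1 0 0 -3 0; 1 0 0 0 0; 1 0 0 0 0; 1 0 0 0 0'
python3 -c "
from h import *
go(.591,.1885,.3,np.radians(183.7));p=camera_params('wrist');np.savez('p9.npz',**p);snap('wrist','w9')"
```

```text
t: 18.75
ee_pos: [0.5541, -0.163, 0.0663]
tcp_rot: [-3.142, 0.0, 3.104]
wrist_force: [-0.9, 0.7, 0.3]
width: 0.0843
t: 19.25
ee_pos: [0.5537, -0.1627, 0.2381]
tcp_rot: [3.142, -0.0, 3.104]
wrist_force: [0.8, -0.8, -0.2]
width: 0.0868
t: 19.75
ee_pos: [0.5533, -0.163, 0.3147]
tcp_rot: [3.141, -0.002, 3.104]
wrist_force: [0.5, -0.1, -0.8]
width: 0.0866
t 19.75 pos [ 0.5533 -0.163   0.3147] rpy [ 3.141e+00 -2.000e-03  3.104e+00] w 0.0866 F [ 0.5 -0.1 -0.8]
shift now-axes cm [-2.45 35.26  1.48] | after-turn axes [-6.03 34.83  1.48] | roll -5.86
```

View pics/w9.png

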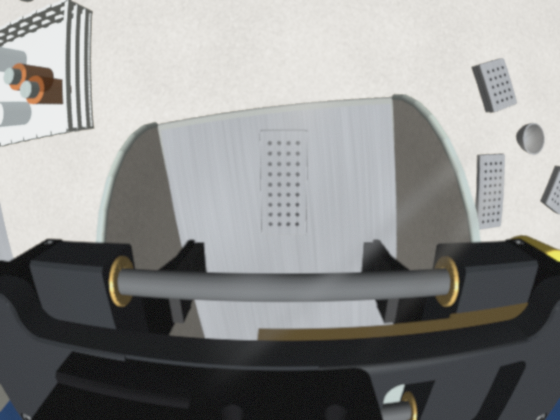

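```bash
python3 - <<'E'
from holes import *
p=dict(np.load('p9.npz')); im=cv2.imread('pics/w9.png')
holes(im,[(260,129),(307,130),(306,232),(264,232)],.092,"hw9",back=lambda C,z:wf(C,z,p))
print("tub",w([168,128],.125))
snap('scene','s9');im=snap('top','t9')
E
```

```text
36 mean [ 0.5536 -0.1626] rectctr [ 0.5535 -0.1626] size [ 33.2 100.2] yaw -2.14
tub [[0.74270537 0.27766452 0.125     ]]
```

View pics/s9.png

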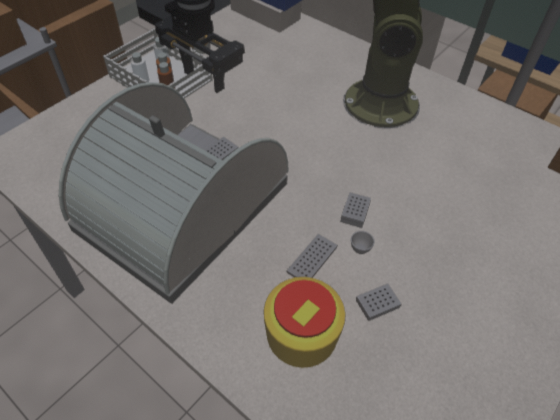

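View pics/t9.png

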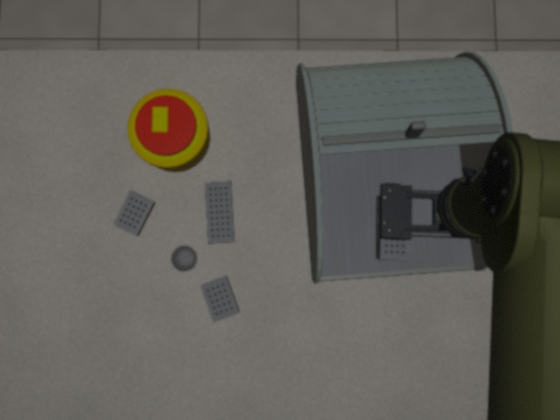

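```bash
python3 - <<'E'
from h import *
p=dict(np.load('p9.npz')); print(-p['R'].T@p['t'], p['R'][2])
E
python3 -m crank '1 0 0 0 -5.9; 1 -0.6 3.5 0 0; 1 -0.8 4.6 0 0; 1 -0.8 4.6 0 0; 1 -0.8 4.6 0 0'
python3 -m crank '1 -0.8 4.6 0 0; 1 -0.8 4.6 0 0; 1 -0.8 4.6 0 0; 1 -0.6 3.7 0 0; 1 0 0 0 0'
python3 -m crank '1 0 0 5 0; 1 0 0 4 0; 1 0 0 3 0; 1 0 0 0 0; 1 0 0 0 0'
python3 -c "
from h import *
go(.591,.1885,.1,np.radians(183.7));p=camera_params('wrist');np.savez('p10.npz',**p);snap('wrist','w10');snap('top','t10')"
```

```text
[ 0.48020463 -0.15991107  0.47746634] [ 0.26263858 -0.0093656  -0.96484883]
t: 20.4
ee_pos: [0.5723, 0.013, 0.3156]
tcp_rot: [-3.141, -0.001, -3.077]
wrist_force: [0.9, -0.5, -0.0]
width: 0.0872
t: 20.9
ee_pos: [0.5886, 0.1961, 0.3153]
tcp_rot: [3.137, -0.002, -3.065]
wrist_force: [-0.3, -0.4, 0.7]
width: 0.0871
t: 21.4
ee_pos: [0.5912, 0.1876, 0.1965]
tcp_rot: [-3.142, -0.001, -3.077]
wrist_force: [-0.1, 0.4, 0.7]
width: 0.0868
t 21.4 pos [0.5912 0.1876 0.1965] rpy [-3.142e+00 -1.000e-03 -3.077e+00] w 0.0868 F [-0.1  0.4  0.7]
shift now-axes cm [0.01 0.09 9.65] | after-turn axes [0.01 0.09 9.65] | roll -359.99
```

View pics/w10.png

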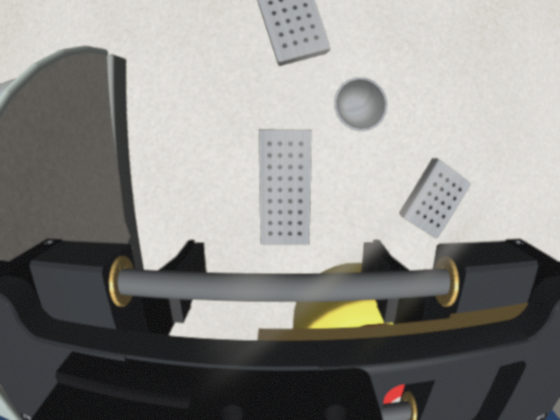

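View pics/t10.png

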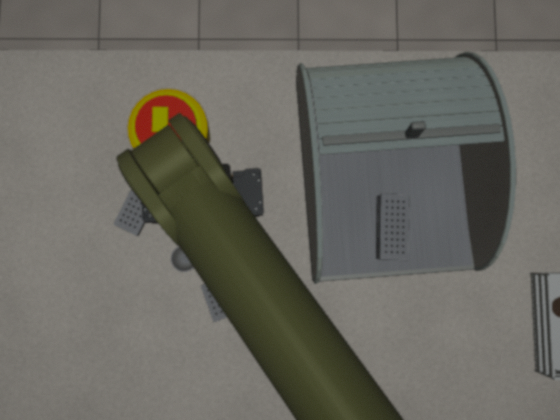

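```bash
python3 - <<'E'
from holes import *
p=dict(np.load('p10.npz')); im=cv2.imread('pics/w10.png')
a=holes(im,[(259,129),(312,129),(310,244),(261,244)],.014,"hw10",back=lambda C,z:wf(C,z,p))
t=cv2.imread('pics/t10.png')
holes(t,[(381,193),(411,196),(407,262),(378,260)],.092,"ht10")
go(.591,.188,.004,np.radians(183.7))
E
```

```text
36 mean [0.59   0.1894] rectctr [0.59   0.1894] size [100.2  33.3] yaw 3.64
37 mean [ 0.556  -0.1642] rectctr [ 0.5547 -0.1686] size [44.1 99.9] yaw -4.06
t 21.5 pos [0.5923 0.1886 0.1984] rpy [ 3.141e+00  3.000e-03 -3.077e+00] w 0.087 F [0.1 0.8 0.3]
shift now-axes cm [ 0.18 -0.07 19.44] | after-turn axes [ 0.18 -0.07 19.44] | roll -359.98
```

View pics/ht10.png

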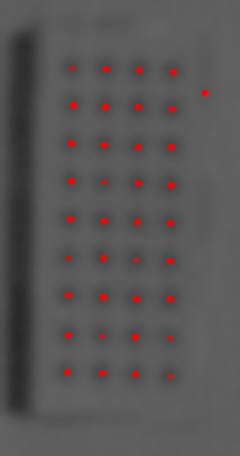

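```bash

python3 -m crank '1 0.15 0 4 0; 1 0 0 4 0; 1 0 0 4 0; 1 0 0 4 0; 1 0 0 0 0'
python3 -m crank '1 0 0 0 0; 1 0 0 0 0; 1 0 0 0 0; 1 0 0 0 0; 1 0 0 0 0'
python3 -c "
from h import *
go(.5905,.189,.004,np.radians(183.7))"
```

```text
t: 22.0
ee_pos: [0.5873, 0.1865, 0.0329]
tcp_rot: [-3.14, -0.007, -3.077]
wrist_force: [0.1, -1.0, 0.7]
width: 0.0873
t: 22.5
ee_pos: [0.5903, 0.1882, 0.0374]
tcp_rot: [-3.141, 0.002, -3.076]
wrist_force: [0.4, -1.0, 0.1]
width: 0.0868
t 22.5 pos [0.5903 0.1882 0.0374] rpy [-3.141e+00  2.000e-03 -3.076e+00] w 0.0868 F [ 0.4 -1.   0.1]
shift now-axes cm [-0.02  0.08  3.34] | after-turn axes [-0.02  0.08  3.34] | roll -359.97
```

```bash

python3 -m crank '1 0 0.08 2 0; 1 0 0 1.3 0; 1 0 0 0 0; 0 0 0 0 0; 0 0 0 0 0'
python3 -m crank '0 0 0 0 0; 0 0 0 0 0; 0 0 0 0 0; 0 0 0 0 0; 0 0 0 0 0'
python3 -m crank '0 0 0 0 0; 0 0 0 0 0; 0 0 0 -1 0; 0 0 0 -2 0; 0 0 0 -2 0'
python3 -c "
from h import *
go(.5905,.189,.004,np.radians(183.7))
snap('wrist','w11')"
```

```text
t: 23.0
ee_pos: [0.5891, 0.1888, 0.0026]
tcp_rot: [-3.141, -0.001, -3.076]
wrist_force: [0.6, -0.5, -0.4]
width: 0.0777
t: 23.5
ee_pos: [0.5897, 0.1889, 0.0034]
tcp_rot: [-3.141, 0.0, -3.076]
wrist_force: [0.1, 0.4, -0.2]
width: 0.055
t: 24.0
ee_pos: [0.5892, 0.1888, 0.0539]
tcp_rot: [-3.141, -0.001, -3.076]
wrist_force: [0.4, 0.1, -1.0]
width: 0.0556
t 24.0 pos [0.5892 0.1888 0.0539] rpy [-3.141e+00 -1.000e-03 -3.076e+00] w 0.0556 F [ 0.4  0.1 -1. ]
shift now-axes cm [-0.14  0.01  4.99] | after-turn axes [-0.14  0.01  4.99] | roll -359.94
```

View pics/w11.png

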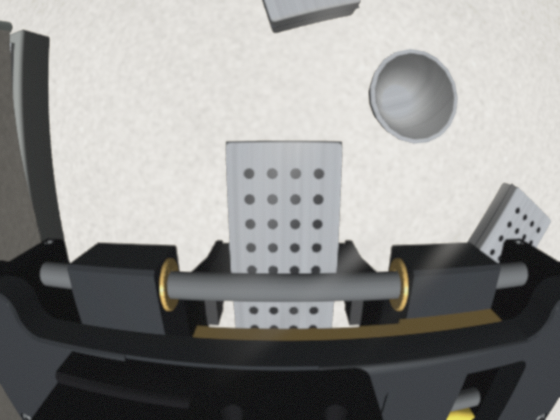

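```bash

python3 -c "
from h import *
s=sensors.read_state();p=camera_params('wrist')
print(rel([(249,174),(318.5,173.5),(228,143),(341,143)],.0105,p,(s['ee_pos'],s['tcp_rot'][2])).round(1))"
python3 -m crank '0 0 0 -4.5 0; 0 0 0 -4.5 0; 0 0 0 -4.5 0; 0 0 0 -4.5 0; 0 0 0 -4.5 0'
python3 -m crank '0 0 0 -4.5 0; 0 0 0 -2 0; 0 0 0 0 5.8; 0 0 0 0 0; 0 0 0 0 0'
python3 -c "
from h import *
go(.5552,-.1632,.34,3.105)"
```

```text
[[ 49.2 -15.8]
 [ 49.4  17.1]
 [ 64.1 -25.5]
 [ 64.1  27.5]]
t: 24.55
ee_pos: [0.5892, 0.1889, 0.2801]
tcp_rot: [-3.141, 0.0, -3.076]
wrist_force: [0.8, 0.0, -1.5]
width: 0.0554
t: 25.05
ee_pos: [0.5894, 0.1887, 0.3426]
tcp_rot: [-3.141, -0.001, 3.108]
wrist_force: [-0.4, 0.3, -1.2]
width: 0.0556
t 25.05 pos [0.5894 0.1887 0.3426] rpy [-3.141e+00 -1.000e-03  3.108e+00] w 0.0556 F [-0.4  0.3 -1.2]
shift now-axes cm [  2.23 -35.29   0.3 ] | after-turn axes [  2.13 -35.29   0.3 ] | roll 0.17
```

```bash

python3 -m crank '0 0.2 -2.5 0 0.2; 0 0.3 -4.6 0 0; 0 0.3 -4.6 0 0; 0 0.3 -4.6 0 0; 0 0.3 -4.6 0 0'
python3 -m crank '0 0.3 -4.6 0 0; 0 0.3 -4.6 0 0; 0 0.3 -4.2 0 0; 0 0 -1 0 0; 0 0 0 0 0'
python3 -m crank '0 0 0 4 0; 0 0 0 5 0; 0 0 0 5 0; 0 0 0 4 0; 0 0 0 2 0'
python3 -m crank '0 0 0 0 0; 0 0 0 0 0; 0 0 0 0 0; 0 0 0 0 0; 0 0 0 0 0'
python3 -c "
from h import *
go(.554,-.1633,.0965,3.105)"
```

```text
t: 25.55
ee_pos: [0.5666, -0.0213, 0.3424]
tcp_rot: [-3.141, -0.001, 3.104]
wrist_force: [1.4, -0.7, -1.5]
width: 0.0556
t: 26.05
ee_pos: [0.552, -0.1658, 0.342]
tcp_rot: [3.141, -0.002, 3.099]
wrist_force: [0.5, 0.4, -2.5]
width: 0.0557
t: 26.55
ee_pos: [0.5505, -0.1593, 0.1392]
tcp_rot: [3.139, -0.006, 3.107]
wrist_force: [-0.0, -0.8, -1.1]
width: 0.0555
t: 27.05
ee_pos: [0.5536, -0.163, 0.1446]
tcp_rot: [-3.141, 0.002, 3.102]
wrist_force: [0.6, -0.4, -2.2]
width: 0.0558
t 27.05 pos [ 0.5536 -0.163   0.1446] rpy [-3.141e+00  2.000e-03  3.102e+00] w 0.0558 F [ 0.6 -0.4 -2.2]
shift now-axes cm [-0.03 -0.02  4.81] | after-turn axes [-0.03 -0.02  4.81] | roll -0.16
```

```bash

python3 -m crank '0 0 0 2 -0.2; 0 0 0 1.5 0; 0 0 0 0.8 0; 0 0 0 0 0; 0 0 0 0 0'
python3 -c "
from h import *
snap('wrist','w12');go(.554,-.1633,.0955,3.105)"
```

```text
t: 27.55
ee_pos: [0.5531, -0.1628, 0.1006]
tcp_rot: [3.141, 0.0, 3.106]
wrist_force: [1.0, 0.1, -1.3]
width: 0.0554
t 27.6 pos [ 0.5534 -0.1629  0.1009] rpy [-3.141e+00  1.000e-03  3.106e+00] w 0.0557 F [ 0.3 -0.5 -1.3]
shift now-axes cm [-0.06 -0.04  0.54] | after-turn axes [-0.06 -0.04  0.54] | roll 0.05
```

View pics/w12.png

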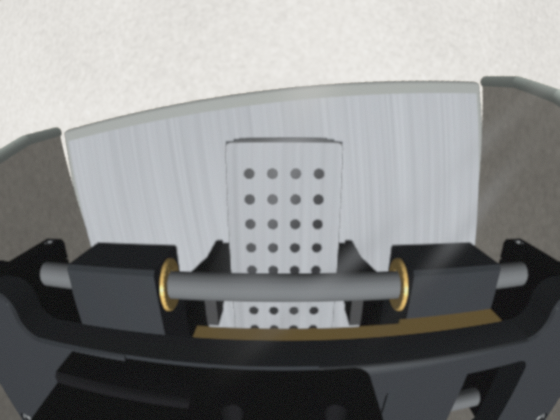

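```bash

python3 -m crank '0 0 -0.03 0.3 0; 0 0 0 0.2 0; 0 0 0 0 0; 0 0 0 0 0; 0 0 0 0 0'
python3 -c "
from h import *
go(.554,-.1633,.0955,3.105)"
```

```text
t: 28.1
ee_pos: [0.5528, -0.1632, 0.0954]
tcp_rot: [-3.141, -0.0, 3.106]
wrist_force: [0.2, 0.7, -1.5]
width: 0.0559
t 28.1 pos [ 0.5528 -0.1632  0.0954] rpy [-3.141 -0.     3.106] w 0.0559 F [ 0.2  0.7 -1.5]
shift now-axes cm [-0.12 -0.   -0.01] | after-turn axes [-0.12 -0.   -0.01] | roll 0.04
```

```bash

python3 -m crank '0 -0.1 0 0.07 0; 0 0 0 0 0; 0 0 0 0 0; 0 0 0 0 0; 0 0 0 0 0'
python3 -c "
from h import *
go(.554,-.1633,.0955,3.105)"
```

```text
t: 28.6
ee_pos: [0.5536, -0.1633, 0.0953]
tcp_rot: [-3.141, -0.001, 3.106]
wrist_force: [-4.4, -0.1, 5.5]
width: 0.0557
t 28.6 pos [ 0.5536 -0.1633  0.0953] rpy [-3.141e+00 -1.000e-03  3.106e+00] w 0.0557 F [-4.4 -0.1  5.5]
shift now-axes cm [-0.04  0.   -0.02] | after-turn axes [-0.04  0.   -0.02] | roll 0.03
```

```bash

python3 -m crank '1 0 0 0 0; 1 0 0 0 0; 1 0 0 0 0; 1 0 0 0 0; 1 0 0 0 0'
python3 -m crank '1 0 0 0 0; 1 0 0 -2 0; 1 0 0 -5 0; 1 0 0 -5 0; 1 0 0 -5 0'
python3 -m crank '1 0 0 -5 0; 1 0 0 -1 0; 1 0 0 0 0; 1 0 0 0 0; 1 0 0 0 0'
python3 -c "
from h import *
go();p=camera_params('wrist');np.savez('p13.npz',**p);snap('wrist','w13')
crop('w13',220,110,350,250,4,'cw13')"
python3 -m crank '1 -1 4 0 0; 1 -1 4.5 0 0; 1 -1 4.5 0 0; 1 -1 4.5 0 0; 1 -1 4.5 0 0'
python3 -m crank '1 -1 4.5 0 0; 1 -1 4.5 0 0; 1 0 2 0 0; 1 0 0 0 0; 1 0 0 0 0'
python3 -c "
from h import *
go();snap('top','t14');snap('scene','s14');crop('t14',360,170,430,280,5,'ct14')"
```

```text
t: 29.1
ee_pos: [0.5539, -0.1633, 0.0945]
tcp_rot: [3.142, 0.0, 3.106]
wrist_force: [0.2, -0.9, 0.0]
width: 0.0846
t: 29.6
ee_pos: [0.5535, -0.163, 0.2664]
tcp_rot: [-3.142, -0.0, 3.106]
wrist_force: [1.3, -1.3, -0.0]
width: 0.0869
t: 30.1
ee_pos: [0.5529, -0.1633, 0.3224]
tcp_rot: [3.141, -0.003, 3.106]
wrist_force: [-0.3, 0.3, -0.5]
width: 0.0869
t 30.1 pos [ 0.5529 -0.1633  0.3224] rpy [ 3.141e+00 -3.000e-03  3.106e+00] w 0.0869 F [-0.3  0.3 -0.5]
shift now-axes cm [0. 0. 0.] | after-turn axes [0. 0. 0.] | roll -0.0
t: 30.65
ee_pos: [0.6115, 0.0561, 0.3232]
tcp_rot: [-3.141, -0.002, 3.105]
wrist_force: [0.4, -0.5, 0.0]
width: 0.0871
t: 31.15
ee_pos: [0.6353, 0.164, 0.3233]
tcp_rot: [-3.14, -0.002, 3.107]
wrist_force: [0.4, 0.2, -0.0]
width: 0.0869
t 31.15 pos [0.6353 0.164  0.3233] rpy [-3.140e+00 -2.000e-03  3.107e+00] w 0.0869 F [ 0.4  0.2 -0. ]
shift now-axes cm [0. 0. 0.] | after-turn axes [0. 0. 0.] | roll -0.0
```

View pics/cw13.png

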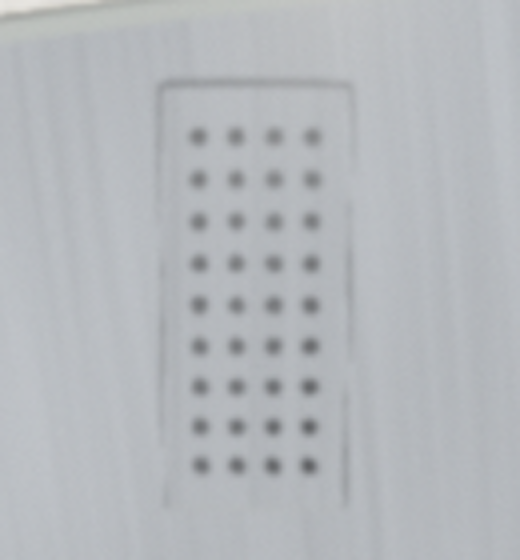

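View pics/t14.png

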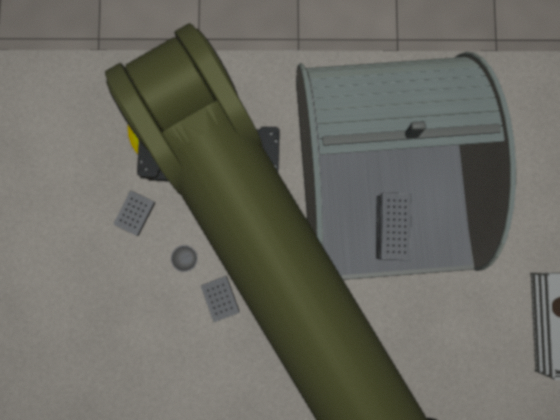

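View pics/s14.png

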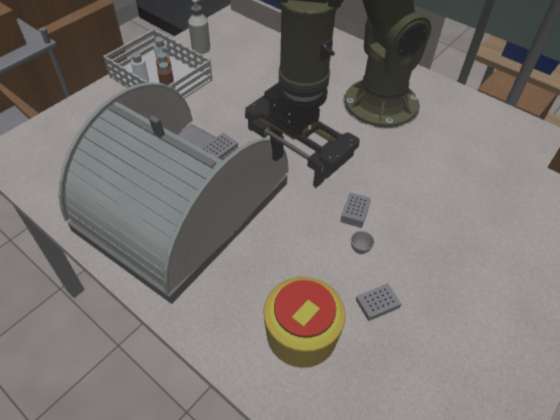

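View pics/ct14.png

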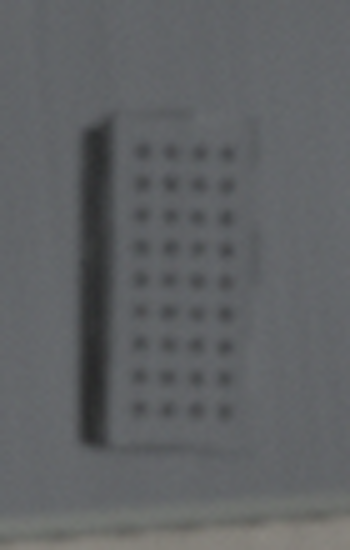

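```bash
python3 - <<'E'
from holes import *
p=dict(np.load('p13.npz')); im=cv2.imread('pics/w13.png')
holes(im,[(259.5,130),(309,130),(306,235),(261,235)],.106,"x",back=lambda C,z:wf(C,z,p))
t=cv2.imread('pics/t14.png')
holes(t,[(382,193),(411,196),(408.5,262),(381,260)],.106,"ht14")
# shutter angle from the tab tip: project predicted tab at 1.5 and 1.4
from fit import st
P=[.676,-.156,.0705]
for q in(1.3,1.4,1.5):
    a=np.radians(10)+q; print(q,proj(st(P,[-263*np.cos(a),0,50+263*np.sin(a)])).round(1))
E
```

```text
36 mean [ 0.5538 -0.1629] rectctr [ 0.5538 -0.1629] size [ 33.2 100.1] yaw -2.17
36 mean [ 0.5551 -0.1637] rectctr [ 0.5551 -0.1636] size [ 33.4 100.2] yaw -2.05
1.3 [[421.2 157.1]]
1.4 [[419.8 140.7]]
1.5 [[418.  124.6]]
```

View pics/ht14.png

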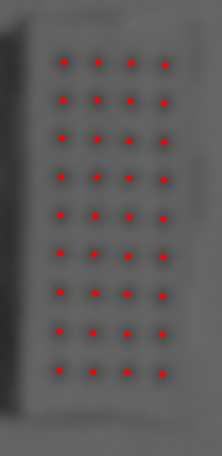

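```bash
python3 -c "
from h import *
print(r.hand_in())"
```

```text
the job is handed in; nothing more can be done
None
```

The shutter is rolled fully open, and both full-length cassettes are stacked on the one in the store, thick then thin, and released. I handed the job in at about 31 s; the hand-in gave no verdict.

- **Shutter:** I lifted it by its tab and let go near the end stop. In the last top picture the tab tip lies where the model puts about 1.5 rad, and it was the same in the earlier top pictures.
- **Pile, top camera:** the cassette centres are:

| Cassette | x (m) | y (m) | Yaw |
|---|---|---|---|
| Base | 0.5556 | -0.1636 | about -2.1° |
| Thick | 0.5548 | -0.1634 | not read separately |
| Thin | 0.5551 | -0.1637 | -2.05° |

   The base and thick readings had one stray point each, which I took out by hand.
- **Pile, wrist camera:** the thick cassette reads (0.5536, -0.1626) at -2.1° and the thin one (0.5538, -0.1629) at -2.2°. That is 1 to 2 mm off the top camera, within the calibration, and the pile edges look flush.
- **Not measured directly:** I did not measure the tilt or stacked height of the pile. Both cassettes were put down at the expected heights, with a contact force showing before release.
- **Other objects:** the short cassettes, pot and tub look unmoved by eye in the last pictures. The wrist force read near zero once the arm was clear.

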